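# Return the desoldering pump from the turntable to its sloped rest

## Robot

A 7-joint arm with a two-finger parallel gripper is mounted at the origin on the work surface. World frame = base frame: x ahead of the robot, y to its left, z up, the work surface at z = 0. Lengths are in m, angles in rad, forces in N, time in s.
With the tool pointing down it reaches from about 0.4 to 0.75 m from the base axis. Payload 19.5 kg.
Tool frame: the origin (TCP) lies at the very end of the fingers, on their centre line; the grasp point (between the pads) lies 19 mm behind it (robot.hold_point_z is the distance from the TCP to the grasp point, in m); z points along the fingers, y is the line along which they close (so a half turn about z gives the same grasp; the last joint's range is limited). The gripper opens to 85 mm and grips with 20 to 120 N. Pads are 22 mm wide; open, the fingers measure 114 mm over their backs; the gripper's body (76 mm by 85 mm) begins 54 mm behind the grasp point. The pads swing forward as they close: fully open they stand 13 mm farther back than shut.
Start: joints at [-1.368, 0.707, -0.028, 1.485, 0.022, 0.951, -0.075], TCP at [0.139, 0.558, 0.209] pointing down, gripper open.
Joint ranges: [-2.71, 2.71], [-0.32, 2.16], [-1.57, 1.52], [0, 2.45], [-1.46, 4.6], [0, 2.02], [-2.83, 2.83]. Speed limits (rad/s): [1.89, 1.89, 2.57, 2.57, 3.01, 3.01, 3.01].

## Interface

Orientations are given as a unit quaternion [w, x, y, z].
In Python, from plant import robot gives the robot as it stands.
- The arm moves only by the tool arm_command, never from a script. Its argument "deltas" is a list that holds one entry, the list of rows, each a list of 5 numbers: the shift along the tool's x, y, z each as a share of 0.08 m, from -1 to 1, then the turn about the tool's z as a share of 30 degrees, from -1 to 1, then the finger opening in mm, from 0 to 85.4. A call has 1 to 8 rows; each row shifts and turns the commanded pose from where the row before left it, along the tool's axes as they then stand; what a row does not reach is not made up. A row lasts 1/12 s, in which the tool goes at most 41.7 mm and 7.16 degrees, less where a joint would pass 70% of its speed; a pose out of reach is approached as far as the arm can. A call with a number of a shift or a turn outside -1 to 1 is refused whole. A call with a gripper value outside its range is refused whole. The fingers move at their own pace and stop on an object; the grip force is fixed at half the most. Time passes only in rows, so rows that do not move let the fingers close. It gives the time, the measured TCP pose, the force, the opening and the grip force at its end, in the units of the state.
- robot.get_obs(): the state, without advancing time (a new reading comes with each control period).
- robot.snapshot(name): name is "side" or "top"; returns (picture, depth): 420x560x3 uint8, red, green, blue; 420x560 float32, m along the optical axis (not along the pixel's ray), 0 where there is no reading.
- robot.camera_params(name): a dict with "fx", "fy", "cx", "cy" (pixels), "R" (3x3) and "t" (3): a world point X has camera coordinates R X + t. Camera axes: x right, y down, z forward; pixel columns grow to the right and rows downward; lengths in m; the calibration is good to about 2 mm. A picture is of the moment at which its call begins. camera_params takes no time and is no camera call.
- robot.finish_job(): hands the job in; it is judged then, once.
The state is a dict: "time_s": time; "joint_pos": joint angles; "dq": joint speeds; "joint_torque": joint torques, N m; "eef_pos": TCP position; "eef_rot": TCP orientation; "contact_force": force on the tool from outside, world axes, zero at the start; "moment": the same for the moment, N m; "gripper_width": finger opening in m; "gripper_force": force on a finger pad.
Only numpy, scipy, OpenCV 4.12 (cv2) and the standard library are available. Lean on these libraries where they do the work, as an engineer would, in place of code of your own. Each camera call takes 0.05 s, during which the arm holds its last target. There are 200 camera calls.

## Task

The desoldering pump has been left lying loose on the freely turning turntable. Lift it off without sending the turntable spinning, and lay it gently in the two V notches of its sloped rest, nozzle end at the bottom, keeping hold of it until it lies in the notches along the slope. The solder spool and the flux jar stay standing on the turntable, and the multimeter and circuit board stay where they are.

Things in the scene. Friction and masses are not known exactly. Their poses are not given: they have to be found in the camera images.
- turntable: Low turntable: a disc of 320 mm diameter, with a grey mat on top, on a smaller fixed steel foot. Origin: on its vertical axis at the bench top; the disc's top is 42 mm above it. This is the pose of the fixed foot and does not turn with the disc.
- platter (a joint): Angle of the disc about its vertical axis, rad, counter-clockwise from above positive, no stops. At rest at the start, but it turns freely (0.6 kg, hardly any friction): a sideways push on it or on what lies on it sets it turning, and it coasts for seconds.
- pump: Desoldering pump 190 mm long, about 0.1 kg: aluminium barrel 24 mm thick, two black 28 mm square collars (14 mm long, centred 69 mm either side of the middle), white tapered nozzle at one end, rod with 20 mm black button at the other. Origin: on the axis at mid length (centre of mass); x from nozzle to plunger. It lies level on its collars (no rolling), axis 14 mm above the disc.
- pump_nozzle (a point): Tip of the pump's white nozzle, on the axis, 95 mm from the pump's origin towards -x of the pump.
- cradle: Sloped steel rest, fixed. Origin: where the pump's middle belongs, 110 mm above the bench. x runs up the slope, 32 deg (0.56 rad) above level, rising to the robot's left; z square to it. Two 90 deg V notches (14 mm long, 44 mm wide on top, 40 mm either side of the origin) carry the barrel between its collars. Fingers have 34 mm below the axis between them. Low end stop: 100 mm from the origin.
- spool: Steel-coloured solder spool standing on the turntable, 60 mm diameter, 43 mm high; origin at the centre of its underside.
- flux_jar: Brown glass flux jar with black cap standing on the turntable, 58 mm diameter, 48 mm high; origin at the centre of its underside.
- multimeter: Yellow multimeter lying on the bench beyond the work, 185 (its x) x 90 x 36 mm (with a dial 8 mm higher); origin at the centre of its underside.
- board: Green circuit board lying on the bench in front of the robot, 80 x 100 mm, up to 20 mm high; origin at the centre of its underside.
Mind the look-alikes: they are no part of the job. There is more than one size of the pump; the one meant has the size given above. Leave any purple look-alike of the spool alone.

How it is judged:
On the way, in this order (a step that is already met when the one before it is completed fails the run):
1. the pump is held in the fingers, lifted at least 30 mm off the turntable (contact force between the fingers and pump above 0.5 N and z of pump in the frame of turntable above 0.086 m), for 0.2 s.
2. the pump, still held in the fingers, lies in the rest: middle within 18 mm of its place and less than 8 mm above it, along the slope within 0.17 rad (10 degrees) (contact force between the fingers and pump above 0.3 N and distance between pump and cradle below 0.018 m and z of pump in the frame of cradle below 0.008 m and angle between the x axis of pump and the x axis of cradle, either way round below 0.17 rad), for 0.1 s.
At the end, for the whole second after the job is handed in: The pump lies released and at rest in both notches of the sloped rest, its middle within 18 mm of its place and its axis within 0.08 rad of the slope, nozzle end at the bottom; the spool and the flux jar stand upright (within 0.1 rad) on the turntable, within 160 mm of its axis (distance between pump and cradle below 0.018 m and angle between the x axis of pump and the x axis of cradle, either way round below 0.08 rad and x of pump_nozzle in the frame of cradle below -0.05 m and linear speed of pump below 0.02 m/s and contact force between the fingers and pump below 0.05 N and angle between each of spool, flux_jar's own z axis and vertical below 0.1 rad and horizontal distance between each of spool, flux_jar and turntable below 0.16 m and z of each of spool, flux_jar in the frame of turntable above 0.038 m); the robot touches nothing.
It fails at once if the pump is pressed or dropped into the rest with over 30 N (contact force between pump and cradle above 30 N).
It fails at once if the turntable is sent spinning (faster than 1.5 rad/s) (velocity of joint platter above 1.5 rad/s or velocity of joint platter below -1.5 rad/s).
It fails at once if the spool or the flux jar is tipped by more than 0.4 rad (angle between any of spool, flux_jar's own z axis and vertical above 0.4 rad).
It fails at once if the multimeter or the circuit board is moved by more than 25 mm (distance of any of multimeter, board from where it was at the start of the episode above 0.025 m).
It also fails if it takes over 43 s, if anything falls off the work surface, if the arm or the gripper's body presses on something with over 40 N, if the wrist force passes 120 N, or if a joint passes its speed limit or range.

## Working session

There is one attempt and no reset: what is moved stays moved. The work goes in short steps, Python scripts to look and compute and a tool call to move; the robot and the scene stay as the last step left them, time stands still between calls to the robot, and variables do not carry over. Pictures are saved under pics/ and viewed, at most 10 in all, crops included, and the job is handed in when it is done.

Besides the shell and the picture viewer there is one more tool, called after ">>>" by a JSON object that holds its "api" and its "payload". arm_command: Moves the arm, as the interface text tells. Its arguments: {"type":"object","properties":{"deltas":{"type":"array"}},"required":["deltas"]}

```bash
mkdir -p pics
cat > h.py <<'E'
import numpy as np, cv2
from plant import robot
def cloud(name,save=None):
    im,d=robot.snapshot(name); c=robot.camera_params(name)
    v,u=np.mgrid[:420,:560]
    P=np.stack([(u-c['cx'])/c['fx']*d,(v-c['cy'])/c['fy']*d,d],-1)
    W=(P-np.array(c['t']))@np.array(c['R'])
    W[d==0]=np.nan
    if save: cv2.imwrite('pics/'+save,im[:,:,::-1])
    return im,W
E
python3 - <<'E'
from h import *
for n in('top','side'):
    im,W=cloud(n,n+'0.png'); np.savez(n+'0.npz',im=im,W=W)
    c=robot.camera_params(n); print(n,-np.array(c['R']).T@c['t'],np.round(c['R'],2).tolist(),c['fx'])
o=robot.get_obs();print(o['time_s'],o['eef_pos'],o['eef_rot'],o['contact_force'])
E
```

```text
top [ 0.45456475 -0.18640499  1.34339098] [[-0.02, -1.0, 0.01], [-1.0, 0.02, -0.09], [0.09, -0.02, -1.0]] 487.56227334577716
side [ 0.53075181 -1.49603753  0.89813288] [[1.0, -0.02, 0.01], [-0.0, -0.53, -0.85], [0.02, 0.85, -0.53]] 488.5415077077241
0.1 [0.1392932  0.55763414 0.20860361] [-3.78735692e-05  1.22072871e-01  9.92521036e-01 -4.53529861e-04] [-0.68623188 -0.24864537  0.48502485]
```

View pics/top0.png

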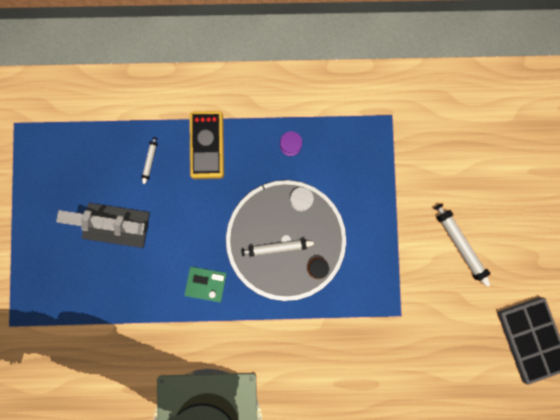

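View pics/side0.png

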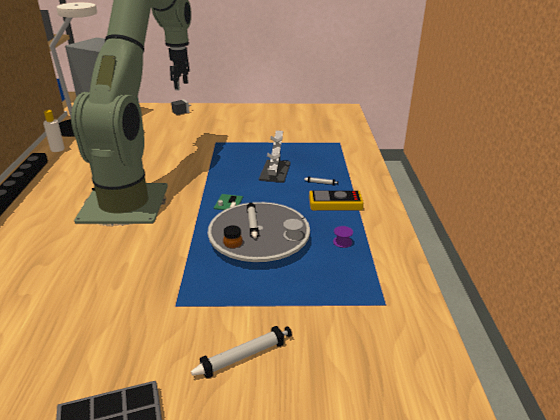

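The top view shows three pumps: a full-size one on the turntable (about 243–313, 247), a small one at (150,160) and a large one at (462,245). The one on the disc spans about 70 px, or roughly 190 mm, and it's on the turntable, so it's the one meant. Its nozzle is on the right (-y). The rest is at (115,222) and rises to the left. The real spool is the grey one at (302,199), and the purple one at (291,143) is the look-alike.

Run:
```python
from h import *
z=np.load('top0.npz');im,W=z['im'],z['W']
s=cv2.resize(im[170:310,50:350],None,fx=2.6,fy=2.6,interpolation=cv2.INTER_CUBIC);cv2.imwrite('pics/crop.png',s[:,:,::-1])
f=lambda a:np.round(a,4).tolist()
v,u=np.mgrid[:420,:560]
def box(u0,u1,v0,v1): return (u>=u0)&(u<u1)&(v>=v0)&(v<v1)
# pump: points >52mm on the disc region, excluding jar/spool
m=box(236,318,232,258)&(W[...,2]>0.052)
P=W[m];
n,l,st,ce=cv2.connectedComponentsWithStats(m.astype(np.uint8));print('comps',st.tolist())
k=1+np.argmax(st[1:,4]);P=W[l==k];xy=P[:,:2];(c,(w,h),a)=cv2.minAreaRect(xy.astype(np.float32));b=cv2.boxPoints((c,(w,h),a))
print('pump',c,w,h,f(b),'zmax',np.percentile(P[:,2],[50,98]))
ctr=xy.mean(0);U=np.linalg.svd(xy-ctr)[2][0] if 0 else np.linalg.eigh(np.cov(xy.T))[1][:,1]
t=(xy-ctr)@U;print('axis',U,'ang',np.degrees(np.arctan2(U[1],U[0])),'mid',f(ctr+U*(t.min()+t.max())/2),'len',np.ptp(t))
m=box(220,355,170,305)&(abs(W[...,2]-.042)<.012);q=W[m][:,:2];print('disc',cv2.minEnclosingCircle(q.astype(np.float32)))
for nm,bb in(('spool',(288,317,185,213)),('jar',(304,333,252,282))):
    mm=box(*bb)&(W[...,2]>.07);print(nm,f(np.nanmedian(W[mm],0)),cv2.minEnclosingCircle(W[mm][:,:2].astype(np.float32)))
# cradle
m=box(50,155,200,250)&(W[...,2]>.02);P=W[m];print('cradle',f(P.min(0)),f(P.max(0)))
for y in np.arange(.14,.42,.01):
    Q=P[abs(P[:,1]-y)<.005]
    if len(Q):print(f(y),len(Q),f(Q[:,0].min()),f(Q[:,0].max()),'z',f(np.percentile(Q[:,2],[0,50,100])))
```

```text
comps [[0, 0, 560, 420, 234587], [242, 239, 72, 18, 613]]
pump (0.4638250768184662, -0.19984400272369385) 0.026741253212094307 0.1887805014848709 [[0.44029998779296875, -0.10750000178813934], [0.4607999920845032, -0.29510000348091125], [0.48739999532699585, -0.2921999990940094], [0.4668000042438507, -0.10459999740123749]] zmax [0.06721074 0.07472235]
axis [-0.11037148  0.99389041] ang 96.33672999965268 mid [0.4635, -0.1999] len 0.18879429855260504
disc ((0.5252111554145813, -0.19424493610858917), 0.20953845977783203)
spool [0.5888, -0.2662, 0.0861] ((0.589038074016571, -0.26634082198143005), 0.029910149052739143)
jar [0.4088, -0.304, 0.0911] ((0.40803471207618713, -0.30420729517936707), 0.02556031197309494)
cradle [0.4886, 0.1487, 0.02] [0.5671, 0.3448, 0.1408]
0.15 19 0.5082 0.5637 z [0.0202, 0.0584, 0.0623]
0.16 25 0.5082 0.5356 z [0.0213, 0.0515, 0.0595]
0.17 25 0.5088 0.5388 z [0.0281, 0.0344, 0.0461]
0.18 53 0.4886 0.5393 z [0.02, 0.0326, 0.0386]
0.19 48 0.5124 0.5516 z [0.0324, 0.0394, 0.0893]
0.2 72 0.5081 0.5542 z [0.0353, 0.0477, 0.0989]
0.21 113 0.5056 0.5538 z [0.043, 0.0773, 0.0988]
0.22 28 0.5137 0.5462 z [0.0489, 0.0803, 0.0883]
0.23 44 0.5201 0.5492 z [0.052, 0.0645, 0.0711]
0.24 55 0.5201 0.5513 z [0.0648, 0.0707, 0.0778]
0.25 51 0.5227 0.5657 z [0.0216, 0.0761, 0.0841]
0.26 62 0.5251 0.5626 z [0.0733, 0.0823, 0.1322]
0.27 100 0.5181 0.5653 z [0.082, 0.0945, 0.1408]
0.28 111 0.5182 0.5606 z [0.0867, 0.1207, 0.1397]
0.29 13 0.5234 0.5579 z [0.0206, 0.11, 0.1261]
0.3 56 0.5323 0.5604 z [0.1024, 0.1087, 0.1145]
0.31 64 0.5326 0.5628 z [0.1066, 0.1148, 0.1261]
0.32 59 0.5349 0.5645 z [0.1126, 0.1216, 0.128]
0.33 62 0.5369 0.5664 z [0.1192, 0.1275, 0.1352]
0.34 49 0.5395 0.5671 z [0.1256, 0.1322, 0.1367]
```

View pics/crop.png

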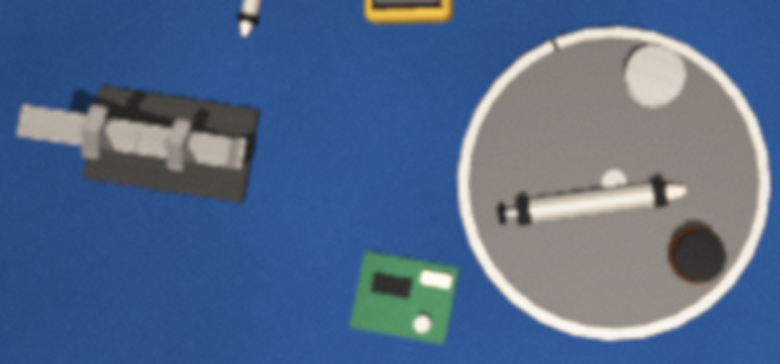

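The crop confirms it: the pump lies on the disc with its nozzle at crop (685,190) and plunger at (500,213). It measures 189 mm long, with its middle at (0.464,-0.200), its axis at 96.3° and its collar top at z≈0.07. The jar is at the nozzle's lower right, clear of a grip at the middle.

>>> {"api": "arm_command", "payload": {"deltas": [[[-0.42,-0.23,0,0,85],[-0.42,-0.23,0,0,85],[-0.42,-0.23,0,0,85],[-0.42,-0.23,0,0,85],[-0.42,-0.23,0,0,85],[-0.42,-0.23,0,0,85],[-0.42,-0.23,0,0,85],[-0.42,-0.23,0,0,85]]]}}

```text
time_s: 0.77
eef_pos: [0.3655, 0.3483, 0.2089]
eef_rot: [-0.0, 0.122, 0.993, -0.0]
contact_force: [0.7, 0.4, -0.3]
gripper_width: 0.0847
gripper_force: 0.0
```

```bash
cat >> h.py <<'E'
from scipy.spatial.transform import Rotation as Ro
def go(p,ang):
    o=robot.get_obs();w,x,y,z=o['eef_rot'];R=Ro.from_quat([x,y,z,w]).as_matrix()
    a=np.degrees(np.arctan2(R[1,0],R[0,0]));d=R.T@(np.array(p)-o['eef_pos'])
    print('t %.2f'%o['time_s'],'pos',np.round(o['eef_pos'],4),'xang %.2f'%a,'shares',np.round(d/.08,3),'turn share %.3f'%(((a-ang+180)%360-180)/30),'tilt',np.round(R[:,2],3),'q',np.round(o['joint_pos'],2))
E
python3 - <<'E'
from h import *
go([.4637,-.1998,.15],96.3)
W=np.load('top0.npz')['W']
v,u=np.mgrid[:420,:560]
P=W[(u>50)&(u<155)&(v>200)&(v<250)&(W[...,2]>.03)]
# rotate to cradle frame guess, keep points near rim of notches
a=np.radians(80.1);H=np.array([np.cos(a),np.sin(a)]);L=np.array([-H[1],H[0]])
d=P[:,:2]-[.536,.239];h=d@H;l=d@L;z=P[:,2]-.11
s=h*np.cos(.5585)+z*np.sin(.5585);n=-h*np.sin(.5585)+z*np.cos(.5585)
for k in(-.04,.04):
    m=(abs(s-k)<.02)&(n>-.012)
    print(k,m.sum(),'s',np.percentile(s[m],[2,50,98]).round(4),'l',np.percentile(l[m],[2,50,98]).round(4),'n',np.percentile(n[m],[2,50,98]).round(4))
m=(abs(s)<.025);print('beam l',np.percentile(l[m],[2,50,98]).round(4),'n',np.percentile(n[m],[5,50,95]).round(4))
m=(s>.06);print('upper beam l',np.percentile(l[m],[2,50,98]).round(4),'n',np.percentile(n[m],[5,50,95]).round(4), 's',s.min(),s.max())
E
```

```text
t 0.77 pos [0.3655 0.3483 0.2089] xang 165.98 shares [-2.851 -6.35   0.738] turn share 2.323 tilt [-0. -0. -1.] q [-0.78  0.6  -0.08  1.73  0.06  0.81  0.44]
-0.04 89 s [-0.046  -0.0383 -0.032 ] l [-0.023   0.0054  0.0245] n [-0.0115 -0.0033  0.0072]
0.04 97 s [0.0349 0.0422 0.048 ] l [-0.0232 -0.0045  0.0241] n [-0.0117 -0.0031  0.0067]
beam l [-0.0138  0.0005  0.0147] n [-0.0388 -0.0345 -0.0297]
upper beam l [-0.0139  0.0005  0.0145] n [-0.0388 -0.0342 -0.0298] s -0.1054314859648651 0.1022823429207272
```

>>> {"api": "arm_command", "payload": {"deltas": [[[-0.2,-0.45,0,0,85],[-0.2,-0.45,0,0,85],[-0.2,-0.45,0,0,85],[-0.2,-0.45,0,0,85],[-0.2,-0.45,0,0,85],[-0.2,-0.45,0,0,85],[-0.2,-0.45,0,0,85],[-0.2,-0.45,0,0,85]]]}}

```text
time_s: 1.43
eef_pos: [0.4187, 0.0376, 0.209]
eef_rot: [-0.0, 0.122, 0.993, -0.0]
contact_force: [0.7, 0.4, -1.1]
gripper_width: 0.085
gripper_force: 0.0
```

>>> {"api": "arm_command", "payload": {"deltas": [[[-0.2,-0.45,0,0,85],[-0.2,-0.45,0,0,85],[-0.2,-0.45,0,0,85],[-0.2,-0.45,0,0,85],[-0.2,-0.45,0,0,85],[-0.2,-0.45,0,0,85],[0,0,0,0.2,85],[0,0,0,0.2,85]]]}}

```text
time_s: 2.1
eef_pos: [0.4591, -0.1958, 0.2085]
eef_rot: [-0.0, 0.229, 0.973, -0.0]
contact_force: [0.2, 1.5, 0.7]
gripper_width: 0.0846
gripper_force: 0.0
```

>>> {"api": "arm_command", "payload": {"deltas": [[[0,0,0,0.23,85],[0,0,0,0.23,85],[0,0,0,0.23,85],[0,0,0,0.23,85],[0,0,0,0.23,85],[0,0,0,0.23,85],[0,0,0,0.23,85],[0,0,0,0.23,85]]]}}

```text
time_s: 2.77
eef_pos: [0.4595, -0.1933, 0.2089]
eef_rot: [-0.0, 0.653, 0.757, -0.0]
contact_force: [0.4, 0.6, 0.5]
gripper_width: 0.0849
gripper_force: 0.0
```

```bash
python3 -c "
from h import *
go([.4637,-.1998,.1],96.3)"
```

```text
t 2.77 pos [ 0.4595 -0.1933  0.2089] xang 98.43 shares [-0.087  0.04   1.361] turn share 0.071 tilt [-0.  0. -1.] q [ 0.23  0.6   0.19  1.76 -0.15  0.79  0.63]
```

>>> {"api": "arm_command", "payload": {"deltas": [[[-0.05,0.02,0.3,0.07,85],[-0.04,0.02,0.4,0,85],[0,0,0.4,0,85],[0,0,0.2,0,60],[0,0,0,0,50],[0,0,0,0,50]]]}}

```text
time_s: 3.27
eef_pos: [0.4636, -0.2001, 0.105]
eef_rot: [-0.0, 0.665, 0.747, -0.0]
contact_force: [-0.1, -0.1, -0.1]
gripper_width: 0.0515
gripper_force: 0.0
```

Run:
```python
from h import *
go([.4637,-.1998,.0465],96.3)
im,W=cloud('side');cv2.imwrite('pics/s1.png',cv2.resize(im[150:280,180:340],None,fx=4.5,fy=4.5,interpolation=cv2.INTER_CUBIC)[:,:,::-1])
```

```text
t 3.27 pos [ 0.4636 -0.2001  0.105 ] xang 96.66 shares [0.004 0.003 0.732] turn share 0.012 tilt [-0.001  0.    -1.   ] q [ 0.27  0.77  0.14  1.86 -0.2   0.52  0.65]
```

View pics/s1.png

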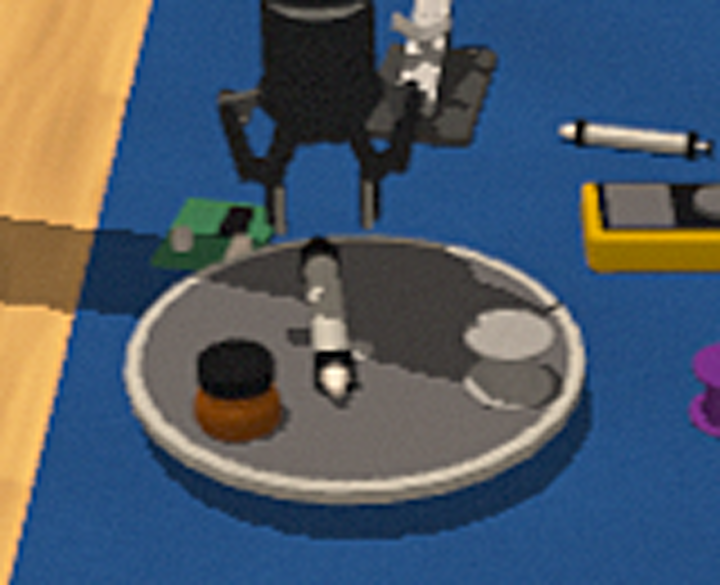

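In the side crop, the fingers at (278,205) and (370,205) straddle the line of the pump at (325,320), and the pump hasn't moved. I'll descend and close slowly.

>>> {"api": "arm_command", "payload": {"deltas": [[[0,0,0.3,0,50],[0,0,0.25,0,50],[0,0,0.1,0,50],[0,0,0.07,0,50],[0,0,0,0,45],[0,0,0,0,40],[0,0,0,0,36],[0,0,0,0,33]]]}}

```text
time_s: 3.98
eef_pos: [0.4642, -0.2003, 0.0483]
eef_rot: [0.001, 0.665, 0.747, 0.0]
contact_force: [-0.3, 0.6, 0.1]
gripper_width: 0.0332
gripper_force: 0.0
```

>>> {"api": "arm_command", "payload": {"deltas": [[[0,0,0,0,31],[0,0,0,0,30],[0,0,0,0,29],[0,0,0,0,28],[0,0,0,0,27],[0,0,0,0,26],[0,0,0,0,25],[0,0,0,0,24]]]}}

```text
time_s: 4.65
eef_pos: [0.4637, -0.2001, 0.0474]
eef_rot: [-0.0, 0.665, 0.747, -0.0]
contact_force: [0.4, 0.3, 0.2]
gripper_width: 0.0239
gripper_force: 0.0
```

>>> {"api": "arm_command", "payload": {"deltas": [[[0,0,0,0,23],[0,0,0,0,22],[0,0,0,0,20],[0,0,0,0,20]]]}}

```text
time_s: 4.98
eef_pos: [0.4638, -0.2001, 0.0474]
eef_rot: [0.0, 0.665, 0.747, -0.0]
contact_force: [1.1, 0.0, -0.8]
gripper_width: 0.0197
gripper_force: 0.0
```

Opening is 19.7 mm with no force, and a 24 mm barrel should have stopped the fingers. I need to look.

Run:
```python
from h import *
im,W=cloud('side');a=cv2.resize(im[170:260,190:320],None,fx=5.5,fy=5.5,interpolation=cv2.INTER_CUBIC)
cv2.imwrite('pics/s2.png',a[:,:,::-1])
im,W=cloud('top');np.savez('top1.npz',im=im,W=W);cv2.imwrite('pics/t2.png',cv2.resize(im[170:310,215:360],None,fx=4,fy=4,interpolation=cv2.INTER_CUBIC)[:,:,::-1])
```

```text
(no output)
```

View pics/s2.png

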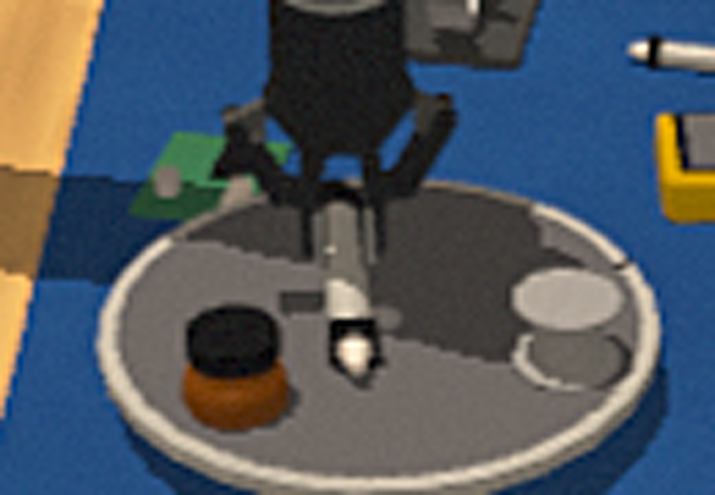

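The fingers at (312,230) and (378,230) are on either side of the barrel at (345,240). They still show a gap, so the width reading seems to be offset. I'll keep closing slowly.

>>> {"api": "arm_command", "payload": {"deltas": [[[0,0,0,0,19],[0,0,0,0,18],[0,0,0,0,17],[0,0,0,0,16],[0,0,0,0,15],[0,0,0,0,14],[0,0,0,0,13],[0,0,0,0,12]]]}}

```text
time_s: 5.75
eef_pos: [0.4638, -0.2001, 0.0474]
eef_rot: [0.0, 0.665, 0.747, -0.0]
contact_force: [-0.1, -0.2, -0.3]
gripper_width: 0.0122
gripper_force: 0.0
```

Run:
```python
from h import *
im,W=cloud('side');a=cv2.resize(im[190:250,220:290],None,fx=8,fy=8,interpolation=cv2.INTER_CUBIC)
cv2.imwrite('pics/s3.png',a[:,:,::-1])
im,W=cloud('top')
v,u=np.mgrid[:420,:560]
for c in (262,268,273,278,283,288,293,298):
    m=(u==c)&(v>225)&(v<262)&(W[...,2]>.05)&(W[...,2]<.3);print(c,W[m][:,[0,2]].round(3).tolist()[:14], W[m][:,1].mean().round(3))
```

```text
262 [] nan
268 [] nan
273 [] nan
278 [] nan
283 [] nan
288 [] nan
293 [] nan
298 [] nan<stdin>:7: RuntimeWarning: Mean of empty slice.
  ret = ret.dtype.type(ret / rcount)
```

View pics/s3.png

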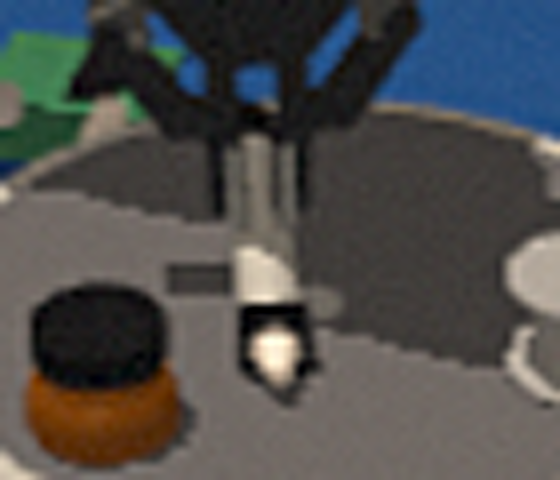

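The inner finger edges at crop x≈232 and 290 are now almost on the barrel. The reading is offset by about 12 mm, so I'll continue.

>>> {"api": "arm_command", "payload": {"deltas": [[[0,0,0,0,11],[0,0,0,0,10],[0,0,0,0,9],[0,0,0,0,8],[0,0,0,0,7],[0,0,0,0,6],[0,0,0,0,5],[0,0,0,0,4]]]}}

```text
time_s: 6.52
eef_pos: [0.4638, -0.2001, 0.0474]
eef_rot: [0.0, 0.665, 0.747, -0.0]
contact_force: [-0.1, -0.3, 0.0]
gripper_width: 0.004
gripper_force: 0.0
```

Run:
```python
from h import *
o=robot.get_obs();im,W=cloud('side');c=robot.camera_params('side')
def pr(X):
    q=np.array(c['R'])@X+c['t'];return np.array([c['fx']*q[0]/q[2]+c['cx'],c['fy']*q[1]/q[2]+c['cy']])
for n,X in(('tcp',o['eef_pos']),('mid',np.array([.4637,-.1998,.056])),('noz',np.array([.4742,-.2942,.056])),('plg',np.array([.4532,-.1054,.056]))):
    print(n,pr(X),(pr(X)-[225,185])*8)
print(o['gripper_width'],o['gripper_force'])
cv2.imwrite('pics/s4.png',cv2.resize(im[185:255,225:295],None,fx=8,fy=8,interpolation=cv2.INTER_CUBIC)[:,:,::-1])
v,u=np.mgrid[:420,:560]
m=(W[...,2]>.047)&(abs(W[...,0]-.464)<.05)&(abs(W[...,1]+.2)<.11)
for r in range(196,250,3):
    k=m[r]; 
    if k.any(): print(r,u[r][k].min(),u[r][k].max(),np.round(W[r][k][::3],3).tolist()[:12])
```

```text
tcp [251.66974287 222.99725942] [213.357943   303.97807534]
mid [251.59287609 220.67671418] [212.74300875 285.41371345]
noz [253.94480036 237.84173772] [231.55840292 422.73390178]
plg [249.47207715 205.19851011] [195.77661719 161.58808087]
0.003996428813660501 0.0
196 235 267 [[0.416, -0.214, 0.154], [0.425, -0.215, 0.155], [0.443, -0.207, 0.15], [0.453, -0.224, 0.16], [0.462, -0.212, 0.153], [0.471, -0.214, 0.154], [0.48, -0.216, 0.156], [0.489, -0.206, 0.149], [0.507, -0.201, 0.147]]
199 235 267 [[0.416, -0.218, 0.146], [0.425, -0.213, 0.143], [0.433, -0.201, 0.136], [0.456, -0.219, 0.147], [0.473, -0.212, 0.143], [0.483, -0.211, 0.142], [0.494, -0.187, 0.128], [0.504, -0.21, 0.142], [0.513, -0.213, 0.143]]
202 238 265 [[0.424, -0.212, 0.132], [0.434, -0.22, 0.137], [0.442, -0.202, 0.126], [0.452, -0.219, 0.136], [0.461, -0.214, 0.133], [0.479, -0.213, 0.132], [0.488, -0.199, 0.124], [0.498, -0.205, 0.128], [0.507, -0.209, 0.13]]
205 241 263 [[0.433, -0.209, 0.119], [0.442, -0.209, 0.12], [0.451, -0.207, 0.118], [0.461, -0.212, 0.121], [0.469, -0.189, 0.107], [0.479, -0.207, 0.118]
[... 474 characters left out ...]
6, -0.2, 0.059], [0.466, -0.215, 0.068], [0.475, -0.212, 0.067]]
223 250 264 [[0.46, -0.22, 0.061], [0.47, -0.233, 0.069], [0.478, -0.222, 0.062]]
226 234 257 [[0.415, -0.284, 0.092], [0.424, -0.284, 0.092], [0.467, -0.248, 0.068], [0.476, -0.25, 0.069]]
229 234 258 [[0.416, -0.299, 0.091], [0.425, -0.294, 0.088], [0.434, -0.296, 0.089], [0.468, -0.263, 0.067], [0.477, -0.267, 0.069], [0.486, -0.268, 0.07]]
232 239 258 [[0.432, -0.309, 0.088], [0.465, -0.269, 0.06], [0.474, -0.268, 0.059], [0.483, -0.276, 0.065]]
235 241 258 [[0.436, -0.291, 0.064], [0.467, -0.272, 0.051], [0.477, -0.283, 0.058], [0.486, -0.271, 0.05]]
238 241 255 [[0.437, -0.309, 0.066]]
241 242 242 [[0.439, -0.308, 0.054]]
```

View pics/s4.png

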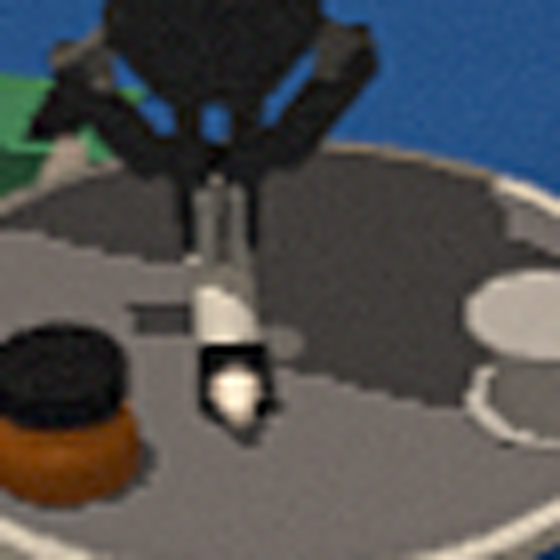

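The fingertips end at crop (188,258), about row 217, while the reported TCP projects to row 223. So the real tips are about z≈0.07, just above the barrel, and they've closed over it without touching anything. I'll open and measure the tip height directly.

>>> {"api": "arm_command", "payload": {"deltas": [[[0,0,-0.1,0,50],[0,0,0,0,50],[0,0,0,0,50],[0,0,0,0,50],[0,0,0,0,50],[0,0,0,0,50],[0,0,0,0,50]]]}}

```text
time_s: 7.15
eef_pos: [0.4637, -0.2001, 0.0554]
eef_rot: [-0.0, 0.665, 0.747, -0.0]
contact_force: [-0.1, 0.4, 0.8]
gripper_width: 0.0499
gripper_force: 0.0
```

Run:
```python
from h import *
print(robot.hold_point_z)
o=robot.get_obs();print(o['eef_pos'],o['gripper_width'])
im,W=cloud('side')
D=np.abs(W[...,1]+.2)<.02
for n,a,b in(('L',.425,.449),('R',.480,.505)):
    m=D&(W[...,0]>a)&(W[...,0]<b)&(W[...,2]>.047)&(W[...,2]<.11)
    ys,xs=np.nonzero(m)
    for r in np.unique(ys)[-8:]: print(n,r,xs[ys==r].tolist(),np.round(W[r,xs[ys==r]],3).tolist())
```

```text
0.0187
[ 0.46370891 -0.20008554  0.05535246] 0.04991100236305569
L 209 [240, 241, 242, 243, 244] [[0.429, -0.209, 0.105], [0.433, -0.216, 0.11], [0.435, -0.206, 0.103], [0.439, -0.211, 0.106], [0.442, -0.214, 0.108]]
L 210 [240, 241, 242, 244] [[0.429, -0.202, 0.097], [0.432, -0.205, 0.099], [0.436, -0.211, 0.102], [0.442, -0.213, 0.104]]
L 211 [240, 241, 242, 243, 244] [[0.429, -0.208, 0.097], [0.432, -0.211, 0.099], [0.435, -0.21, 0.098], [0.439, -0.213, 0.1], [0.442, -0.218, 0.103]]
L 212 [240, 241, 242, 243, 244] [[0.429, -0.212, 0.096], [0.432, -0.211, 0.095], [0.435, -0.204, 0.091], [0.438, -0.207, 0.093], [0.442, -0.212, 0.096]]
L 213 [241, 242, 243, 244] [[0.432, -0.206, 0.089], [0.435, -0.203, 0.086], [0.439, -0.218, 0.096], [0.442, -0.213, 0.093]]
L 214 [243, 244] [[0.438, -0.209, 0.087], [0.441, -0.212, 0.089]]
L 215 [243, 244] [[0.438, -0.212, 0.085], [0.441, -0.213, 0.086]]
L 225 [241] [[0.431, -0.215, 0.05]]
R 209 [260, 261, 262, 263, 264] [[0.49, -0.184, 0.09], [0.494, -0.208, 0.104], [0.497, -0.206, 0.103], [0.5, -0.205, 0.102], [0.503, -0.199, 0.099]]
R 210 [260, 261, 262, 263, 264] [[0.49, -0.188, 0.089], [0.494, -0.205, 0.099], [0.497, -0.205, 0.099], [0.5, -0.204, 0.098], [0.503, -0.197, 0.094]]
R 211 [260, 261, 262, 263, 264] [[0.49, -0.183, 0.082], [0.494, -0.207, 0.096], [0.497, -0.21, 0.098], [0.5, -0.207, 0.097], [0.503, -0.202, 0.094]]
R 212 [261, 262, 263, 264] [[0.494, -0.206, 0.092], [0.497, -0.206, 0.092], [0.5, -0.201, 0.089], [0.503, -0.2, 0.088]]
R 213 [261, 262] [[0.494, -0.206, 0.088], [0.497, -0.21, 0.091]]
R 214 [261, 262] [[0.494, -0.203, 0.083], [0.497, -0.206, 0.085]]
R 220 [262] [[0.496, -0.183, 0.048]]
R 226 [262] [[0.497, -0.217, 0.047]]
```

The tips are about 20 mm higher than the reported TCP implies, at ≈0.083 with 50 mm open. Sideways, the fingers are centred on the pump. I'll go down another 30 mm, then close.

>>> {"api": "arm_command", "payload": {"deltas": [[[0,0,0.1,0,50],[0,0,0.1,0,50],[0,0,0.1,0,50],[0,0,0.05,0,50],[0,0,0.02,0,45],[0,0,0,0,40],[0,0,0,0,36],[0,0,0,0,33]]]}}

```text
time_s: 7.87
eef_pos: [0.4639, -0.2002, 0.0261]
eef_rot: [0.0, 0.665, 0.747, 0.0]
contact_force: [0.1, -0.7, 0.2]
gripper_width: 0.0333
gripper_force: 0.0
```

>>> {"api": "arm_command", "payload": {"deltas": [[[0,0,0,0,31],[0,0,0,0,30],[0,0,0,0,29],[0,0,0,0,28],[0,0,0,0,27],[0,0,0,0,26],[0,0,0,0,25],[0,0,0,0,24]]]}}

```text
time_s: 8.53
eef_pos: [0.4638, -0.2001, 0.0259]
eef_rot: [0.0, 0.665, 0.747, -0.0]
contact_force: [-0.3, -0.8, 0.3]
gripper_width: 0.0241
gripper_force: 0.4
```

>>> {"api": "arm_command", "payload": {"deltas": [[[0,0,0,0,23],[0,0,0,0,22],[0,0,0,0,20],[0,0,0,0,20]]]}}

```text
time_s: 8.87
eef_pos: [0.4639, -0.2001, 0.0261]
eef_rot: [0.0, 0.665, 0.747, 0.0]
contact_force: [-0.6, 1.7, 7.4]
gripper_width: 0.0219
gripper_force: 58.4
```

>>> {"api": "arm_command", "payload": {"deltas": [[[0,0,-0.05,0,20],[0,0,-0.1,0,20],[0,0,-0.2,0,20],[0,0,-0.3,0,20],[0,0,-0.4,0,20],[0,0,-0.4,0,20],[0,0,-0.4,0,20],[0,0,-0.4,0,20]]]}}

```text
time_s: 9.53
eef_pos: [0.4633, -0.2, 0.2081]
eef_rot: [0.0, 0.665, 0.747, -0.0]
contact_force: [0.4, 0.7, -1.2]
gripper_width: 0.0221
gripper_force: 58.9
```

Run:
```python
from h import *
go([.536,.240,.20],80.1)
o=robot.get_obs();print(o['gripper_width'],o['gripper_force'],o['contact_force'])
im,W=cloud('side');cv2.imwrite('pics/s5.png',cv2.resize(im[130:290,180:340],None,fx=3.7,fy=3.7,interpolation=cv2.INTER_CUBIC)[:,:,::-1]);np.savez('side5.npz',im=im,W=W)
```

```text
t 9.53 pos [ 0.4633 -0.2     0.2081] xang 96.66 shares [5.357 1.541 0.101] turn share 0.552 tilt [ 0. -0. -1.] q [ 0.23  0.61  0.2   1.74 -0.16  0.8   0.62]
0.022076127688073488 58.91865313053131 [ 0.44820113  0.74956831 -1.15915673]
```

View pics/s5.png

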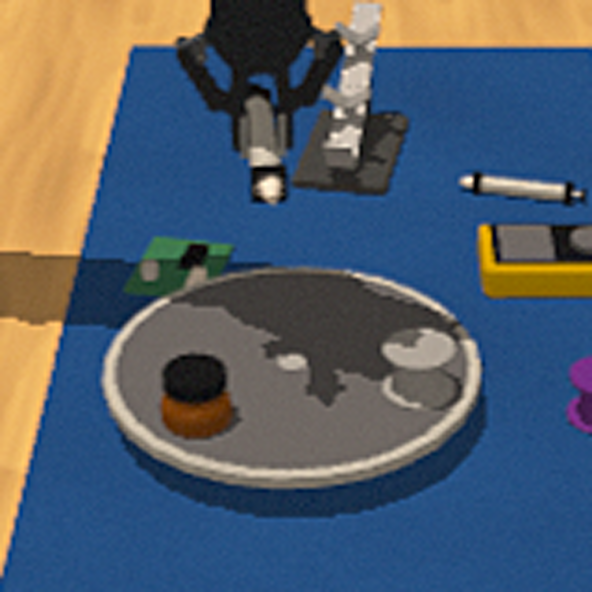

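The side crop shows the pump held at (265,160), well above the disc, with the jar and spool standing undisturbed. Next I'll carry it over to the rest.

>>> {"api": "arm_command", "payload": {"deltas": [[[0.2,0.06,0,0,20],[0.4,0.12,0,0,20],[0.45,0.13,0,0,20],[0.45,0.13,0,0,20],[0.45,0.13,0,0,20],[0.45,0.13,0,0,20],[0.45,0.13,0,0,20],[0.45,0.13,0,0,20]]]}}

```text
time_s: 10.25
eef_pos: [0.5091, 0.0729, 0.2064]
eef_rot: [0.0, 0.665, 0.747, 0.0]
contact_force: [0.9, -1.2, -0.8]
gripper_width: 0.0215
gripper_force: 59.0
```

>>> {"api": "arm_command", "payload": {"deltas": [[[0.45,0.13,0,0,20],[0.45,0.13,0,0,20],[0.45,0.13,0,0,20],[0.4,0.12,0,0,20],[0.3,0.08,0,0.1,20],[0,0,0,0.15,20],[0,0,0,0.2,20],[0,0,0,0.1,20]]]}}

```text
time_s: 10.92
eef_pos: [0.5368, 0.2397, 0.2061]
eef_rot: [0.0, 0.767, 0.642, -0.0]
contact_force: [0.3, -0.5, -1.3]
gripper_width: 0.0214
gripper_force: 59.1
```

Run:
```python
from h import *
go([.536,.240,.15],80.1)
o=robot.get_obs();print(o['gripper_width'],o['gripper_force'],o['contact_force'],o['moment'])
im,W=cloud('side');c=robot.camera_params('side')
# white/black pump ends seen from the side
a=np.radians(80.1);H=np.array([np.cos(a),np.sin(a)]);d=W[...,:2]-[.536,.24];h=d@H;l=d@[-H[1],H[0]]
m=(abs(l)<.022)&(abs(h)<.11)&(W[...,2]>.17)&(W[...,2]<.26)
for k in np.arange(-.1,.11,.02):
    q=m&(abs(h-k)<.01)
    if q.sum()>2: print(round(k,2),q.sum(),'ztop',np.percentile(W[q][:,2],[5,50,95]).round(3),'l',np.percentile(l[q],[5,50,95]).round(3))
```

```text
t 10.92 pos [0.5368 0.2397 0.2061] xang 79.86 shares [ 0.002 -0.011  0.702] turn share -0.008 tilt [-0. -0. -1.] q [-0.65  0.76  0.37  1.45 -0.31  0.99 -0.38]
0.021438025438771102 59.11219239234924 [ 0.25416032 -0.45727853 -1.30705425] [ 0.02480387 -0.03182524  0.0089569 ]
-0.08 39 ztop [0.229 0.241 0.251] l [-0.016 -0.006  0.006]
-0.06 24 ztop [0.221 0.239 0.25 ] l [-0.018 -0.01   0.008]
-0.04 8 ztop [0.243 0.247 0.248] l [-0.014 -0.007  0.003]
-0.02 28 ztop [0.236 0.247 0.256] l [-0.02  -0.009  0.01 ]
0.0 32 ztop [0.235 0.248 0.259] l [-0.019  0.009  0.019]
0.02 8 ztop [0.245 0.247 0.248] l [-0.009 -0.004  0.002]
0.04 5 ztop [0.243 0.246 0.248] l [-0.004 -0.001  0.004]
0.06 7 ztop [0.241 0.246 0.252] l [-0.004 -0.     0.008]
0.08 5 ztop [0.241 0.246 0.249] l [-0.001  0.006  0.01 ]
```

Barrel top reads z≈0.247, so the pump axis is 30 mm above the reported TCP, as at the grasp. The pump should first touch the upper notch at TCP z≈0.107 and be seated at 0.080. I'll lower it close.

>>> {"api": "arm_command", "payload": {"deltas": [[[0,-0.01,0.2,0,20],[0,0,0.3,0,20],[0,0,0.3,0,20],[0,0,0.2,0,20],[0,0,0.1,0,20],[0,0,0.07,0,20],[0,0,0,0,20]]]}}

```text
time_s: 11.55
eef_pos: [0.5363, 0.2395, 0.112]
eef_rot: [-0.0, 0.765, 0.644, -0.0]
contact_force: [0.4, -1.0, -1.1]
gripper_width: 0.0215
gripper_force: 59.1
```

>>> {"api": "arm_command", "payload": {"deltas": [[[0,0,0.02,0,20.5],[0,0,0.02,0,21],[0,0,0.02,0,21.3],[0,0,0,0,21.5]]]}}

```text
time_s: 11.88
eef_pos: [0.5366, 0.2396, 0.1077]
eef_rot: [0.0, 0.765, 0.644, 0.0]
contact_force: [0.8, -0.4, 0.8]
gripper_width: 0.0218
gripper_force: 59.1
```

>>> {"api": "arm_command", "payload": {"deltas": [[[0,0,0.0125,0,21.7],[0,0,0.0125,0,21.9],[0,0,0,0,22.1]]]}}

```text
time_s: 12.13
eef_pos: [0.5365, 0.2396, 0.1055]
eef_rot: [0.0, 0.765, 0.644, 0.0]
contact_force: [-0.7, -0.1, 2.1]
gripper_width: 0.0223
gripper_force: 43.9
```

>>> {"api": "arm_command", "payload": {"deltas": [[[0,0,0.0125,0,22.3],[0,0,0.0125,0,22.4],[0,0,0,0,22.5]]]}}

```text
time_s: 12.38
eef_pos: [0.5363, 0.2394, 0.1033]
eef_rot: [0.0, 0.765, 0.644, -0.0]
contact_force: [-0.7, -2.1, 4.0]
gripper_width: 0.0227
gripper_force: 33.7
```

>>> {"api": "arm_command", "payload": {"deltas": [[[0,0,0.0125,0,22.7],[0,0,0.0125,0,22.7],[0,0,0.0125,0,22.7],[0,0,0,0,22.7]]]}}

```text
time_s: 12.72
eef_pos: [0.5362, 0.2393, 0.1002]
eef_rot: [0.0, 0.765, 0.644, -0.0]
contact_force: [-1.8, -3.6, 4.1]
gripper_width: 0.0231
gripper_force: 28.9
```

>>> {"api": "arm_command", "payload": {"deltas": [[[0,0,0.0125,0,22.7],[0,0,0.0125,0,22.7],[0,0,0.0125,0,22.7],[0,0,0,0,22.7]]]}}

```text
time_s: 13.05
eef_pos: [0.5362, 0.2392, 0.0972]
eef_rot: [0.0, 0.765, 0.644, -0.0]
contact_force: [-2.5, -5.1, 4.1]
gripper_width: 0.0227
gripper_force: 29.2
```

```bash
cat > chk.py <<'E'
from h import *
def chk():
    go([.536,.240,.08],80.1)
    im,W=cloud('side');a=np.radians(80.1);H=np.array([np.cos(a),np.sin(a)]);d=W[...,:2]-[.54,.24];h=d@H;l=d@[-H[1],H[0]]
    m=(abs(l)<.02)&(abs(h)<.11)&(W[...,2]>.04)
    for k in np.arange(-.1,.11,.02):
        q=m&(abs(h-k)<.01)
        if q.sum()>2: print(round(k,2),q.sum(),'z',np.percentile(W[q][:,2],[50,90,98]).round(3))
    return im,W
E
python3 -c "
from chk import *
chk()"
```

```text
t 13.05 pos [0.5362 0.2392 0.0972] xang 80.17 shares [ 0.009 -0.004  0.214] turn share 0.002 tilt [-0.001 -0.001 -1.   ] q [-0.62  0.9   0.31  1.57 -0.36  0.73 -0.32]
-0.08 67 z [0.114 0.129 0.431]
-0.06 487 z [0.442 0.5   0.515]
-0.04 432 z [0.324 0.451 0.518]
-0.02 256 z [0.202 0.298 0.522]
0.0 113 z [0.166 0.231 0.507]
0.02 31 z [0.138 0.147 0.489]
0.04 51 z [0.098 0.492 0.503]
0.06 11 z [0.149 0.155 0.155]
0.08 4 z [0.153 0.155 0.155]
```

Forces stay around 7 N, so the pump is pivoting in the fingers. I'll carry on down.

>>> {"api": "arm_command", "payload": {"deltas": [[[0,0,0.0125,0,22.7],[0,0,0.0125,0,22.7],[0,0,0.0125,0,22.7],[0,0,0.0125,0,22.7],[0,0,0,0,22.7]]]}}

```text
time_s: 13.52
eef_pos: [0.5363, 0.2394, 0.0932]
eef_rot: [0.0, 0.765, 0.644, -0.0]
contact_force: [-2.9, -3.4, 4.7]
gripper_width: 0.0232
gripper_force: 29.6
```

>>> {"api": "arm_command", "payload": {"deltas": [[[0,0,0.0125,0,22.7],[0,0,0.0125,0,22.7],[0,0,0.0125,0,22.7],[0,0,0.0125,0,22.7],[0,0,0,0,22.7]]]}}

```text
time_s: 13.93
eef_pos: [0.5363, 0.2395, 0.0892]
eef_rot: [-0.0, 0.765, 0.644, -0.0]
contact_force: [-3.0, -3.2, 4.9]
gripper_width: 0.0225
gripper_force: 30.0
```

Run:
```python
from chk import *
go([.536,.240,.08],80.1)
im,W=cloud('side');a=cv2.resize(im[110:200,230:320],None,fx=6,fy=6,interpolation=cv2.INTER_CUBIC)
t,_=cloud('top');b=cv2.resize(t[185:260,45:165],None,fx=2.2,fy=6*90/75,interpolation=cv2.INTER_CUBIC)
cv2.imwrite('pics/s6.png',np.hstack([a,b])[:,:,::-1])
```

```text
t 13.93 pos [0.5363 0.2395 0.0892] xang 80.18 shares [ 0.005 -0.005  0.115] turn share 0.003 tilt [-0. -0. -1.] q [-0.62  0.91  0.3   1.58 -0.37  0.72 -0.32]
```

View pics/s6.png

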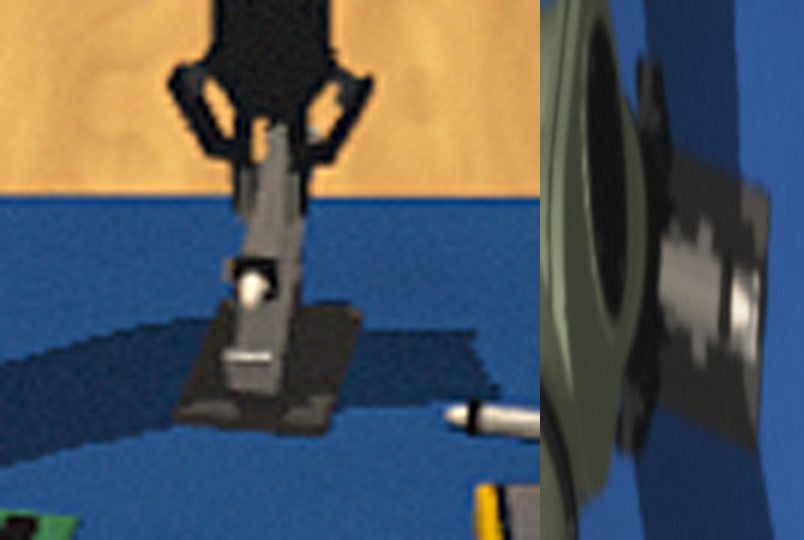

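The side crop shows the nozzle dipping at (253,290), in line with the end stop at (247,358). In the top crop the pump lies along the rest. I'll continue to the seat.

>>> {"api": "arm_command", "payload": {"deltas": [[[0,0,0.0125,0,22.7],[0,0,0.0125,0,22.7],[0,0,0.0125,0,22.7],[0,0,0.0125,0,22.7],[0,0,0,0,22.7]]]}}

```text
time_s: 14.45
eef_pos: [0.5364, 0.2397, 0.0852]
eef_rot: [-0.0, 0.765, 0.644, 0.0]
contact_force: [-2.4, -1.7, 4.9]
gripper_width: 0.023
gripper_force: 30.5
```

>>> {"api": "arm_command", "payload": {"deltas": [[[0,0,0.0125,0,22.7],[0,0,0.0125,0,22.7],[0,0,0,0,22.7]]]}}

```text
time_s: 14.7
eef_pos: [0.5364, 0.2397, 0.0832]
eef_rot: [-0.0, 0.765, 0.644, 0.0]
contact_force: [-2.8, -1.3, 4.7]
gripper_width: 0.0228
gripper_force: 30.8
```

>>> {"api": "arm_command", "payload": {"deltas": [[[0,0,0.0125,0,22.7],[0,0,0.0125,0,22.8],[0,0,0,0,22.9]]]}}

```text
time_s: 14.95
eef_pos: [0.5364, 0.2397, 0.0812]
eef_rot: [-0.0, 0.765, 0.644, -0.0]
contact_force: [-2.4, 0.9, 4.4]
gripper_width: 0.0235
gripper_force: 25.4
```

>>> {"api": "arm_command", "payload": {"deltas": [[[0,0,0.0125,0,22.9],[0,0,0,0,22.9]]]}}

```text
time_s: 15.12
eef_pos: [0.5364, 0.2397, 0.0803]
eef_rot: [-0.0, 0.765, 0.644, 0.0]
contact_force: [-2.3, 0.7, 5.1]
gripper_width: 0.0233
gripper_force: 25.7
```

>>> {"api": "arm_command", "payload": {"deltas": [[[0,0,0.0125,0,22.9],[0,0,0,0,22.9]]]}}

```text
time_s: 15.28
eef_pos: [0.5364, 0.2396, 0.0793]
eef_rot: [-0.0, 0.765, 0.644, -0.0]
contact_force: [-2.1, 0.9, 3.9]
gripper_width: 0.023
gripper_force: 25.6
```

```bash
cat > ax.py <<'E'
from h import *
# pump axis by side-camera points around slope: slope coords of the barrel/nozzle surface
def ax():
    im,W=cloud('side');a=np.radians(80.1);H=np.array([np.cos(a),np.sin(a)])
    d=W[...,:2]-[.5365,.24];h=d@H;l=d@[-H[1],H[0]];z=W[...,2]-.11
    s=h*np.cos(.5585)+z*np.sin(.5585);n=-h*np.sin(.5585)+z*np.cos(.5585)
    for k in np.arange(-.11,.11,.015):
        q=(abs(s-k)<.0075)&(abs(l)<.02)&(n>-.045)&(n<.03)
        if q.sum()>2: print(round(k,3),q.sum(),'n',np.percentile(n[q],[10,50,90]).round(3),'l',np.percentile(l[q],[5,50,95]).round(3),'rgb',np.median(im[q],0))
    return im,W
E
python3 -c "
from ax import *
ax()"
```

```text
-0.11 22 n [-0.044 -0.04  -0.007] l [-0.013  0.001  0.019] rgb [78.  73.5 67.5]
-0.095 43 n [-0.038 -0.017 -0.001] l [-0.018 -0.005  0.01 ] rgb [100.  94.  87.]
-0.08 19 n [-0.036  0.004  0.01 ] l [-0.016 -0.004  0.006] rgb [152. 134. 123.]
-0.065 61 n [-0.039  0.001  0.015] l [-0.017 -0.006  0.01 ] rgb [97. 91. 84.]
-0.05 28 n [-0.038  0.01   0.016] l [-0.015 -0.007  0.011] rgb [103.   94.5  88. ]
-0.035 43 n [-0.034  0.005  0.015] l [-0.016 -0.006  0.019] rgb [112. 104.  95.]
-0.02 23 n [0.002 0.01  0.015] l [-0.014 -0.006  0.006] rgb [121. 114. 101.]
-0.005 42 n [-0.03  0.01  0.02] l [-0.016 -0.005  0.015] rgb [90.  84.  75.5]
0.01 35 n [-0.033  0.012  0.025] l [-0.019  0.     0.017] rgb [99. 92. 88.]
0.025 22 n [0.005 0.009 0.021] l [-0.011 -0.     0.011] rgb [121.5 114.5 102. ]
0.04 16 n [-0.005  0.006  0.014] l [-0.006  0.     0.012] rgb [115.  107.   97.5]
0.055 10 n [0.001 0.007 0.01 ] l [-0.004  0.002  0.009] rgb [116.5 113.   98.5]
0.085 3 n [-0.034 -0.03  -0.028] l [-0.017 -0.016 -0.016] rgb [189. 139.  89.]
0.1 4 n [-0.039 -0.037 -0.032] l [-0.018 -0.016 -0.013] rgb [200.  164.  127.5]
```

Barrel top runs at n≈15 mm (lower end) to about 12 mm (upper end), and 12 mm is seated. It's nearly in, so I'll press down another couple of millimetres.

>>> {"api": "arm_command", "payload": {"deltas": [[[0,0,0.0125,0,22.9],[0,0,0,0,22.9]]]}}

```text
time_s: 15.5
eef_pos: [0.5363, 0.2396, 0.0783]
eef_rot: [-0.0, 0.765, 0.644, -0.0]
contact_force: [-3.6, 0.6, 4.1]
gripper_width: 0.0229
gripper_force: 25.7
```

>>> {"api": "arm_command", "payload": {"deltas": [[[0,0,0.0125,0,22.9],[0,0,0,0,22.9]]]}}

```text
time_s: 15.67
eef_pos: [0.5364, 0.2396, 0.0777]
eef_rot: [-0.0, 0.765, 0.644, 0.0]
contact_force: [-5.3, 0.6, 10.8]
gripper_width: 0.0234
gripper_force: 26.3
```

>>> {"api": "arm_command", "payload": {"deltas": [[[0,0,0.0125,0,22.9],[0,0,0,0,22.9]]]}}

```text
time_s: 15.83
eef_pos: [0.5363, 0.2397, 0.077]
eef_rot: [-0.0, 0.765, 0.644, 0.0]
contact_force: [-7.1, 1.5, 18.1]
gripper_width: 0.023
gripper_force: 27.1
```

Force rises sharply at z≈0.0777, so both notches are carrying. I'll hold briefly, then release gently.

>>> {"api": "arm_command", "payload": {"deltas": [[[0,0,-0.008,0,22.9],[0,0,0,0,23],[0,0,0,0,23.2],[0,0,0,0,23.4],[0,0,0,0,23.6]]]}}

```text
time_s: 16.25
eef_pos: [0.5362, 0.2396, 0.0771]
eef_rot: [-0.0, 0.765, 0.644, -0.0]
contact_force: [-4.4, 1.8, 7.3]
gripper_width: 0.0234
gripper_force: 8.7
```

```bash
python3 -c "
from ax import *
ax()"
```

```text
-0.11 14 n [-0.043 -0.023  0.003] l [-0.017  0.004  0.013] rgb [93.  86.5 80.5]
-0.095 45 n [-0.035 -0.017  0.002] l [-0.017 -0.005  0.007] rgb [102.  96.  88.]
-0.08 22 n [-0.037  0.002  0.008] l [-0.015 -0.004  0.005] rgb [155.  138.  122.5]
-0.065 56 n [-0.036  0.004  0.017] l [-0.017 -0.006  0.011] rgb [69.  63.5 60.5]
-0.05 23 n [-0.032  0.008  0.015] l [-0.016 -0.007  0.01 ] rgb [119. 112. 101.]
-0.035 41 n [-0.034  0.006  0.013] l [-0.016 -0.004  0.018] rgb [113. 105.  97.]
-0.02 23 n [0.    0.007 0.014] l [-0.015 -0.005  0.006] rgb [120. 113. 100.]
-0.005 44 n [-0.022  0.007  0.015] l [-0.019 -0.002  0.015] rgb [92.5 89.5 82.5]
0.01 38 n [-0.01   0.011  0.027] l [-0.018 -0.002  0.016] rgb [95.5 91.  84. ]
0.025 20 n [0.003 0.012 0.02 ] l [-0.009 -0.001  0.011] rgb [120.5 113.5 101.5]
0.04 16 n [-0.004  0.008  0.011] l [-0.006  0.004  0.014] rgb [120.  111.5 100. ]
0.055 11 n [-0.004  0.007  0.012] l [-0.004  0.001  0.011] rgb [111. 103.  95.]
0.085 3 n [-0.037 -0.036 -0.034] l [-0.016 -0.015 -0.015] rgb [195. 166. 137.]
0.1 3 n [-0.042 -0.041 -0.035] l [-0.017 -0.014 -0.013] rgb [186. 160. 135.]
```

>>> {"api": "arm_command", "payload": {"deltas": [[[0,0,0,0,23.8],[0,0,0,0,24],[0,0,0,0,24.3],[0,0,0,0,25],[0,0,0,0,27],[0,0,0,0,30],[0,0,0,0,38],[0,0,0,0,45]]]}}

```text
time_s: 16.97
eef_pos: [0.5365, 0.2394, 0.077]
eef_rot: [0.0, 0.765, 0.644, -0.0]
contact_force: [-0.1, -0.3, 0.0]
gripper_width: 0.0449
gripper_force: 0.0
```

>>> {"api": "arm_command", "payload": {"deltas": [[[0,0,0,0,48],[0,0,-0.1,0,48],[0,0,-0.2,0,48],[0,0,-0.3,0,48],[0,0,-0.4,0,48],[0,0,-0.4,0,48],[0,0,-0.3,0,48],[0,0,0,0,48]]]}}

```text
time_s: 17.63
eef_pos: [0.538, 0.2398, 0.2182]
eef_rot: [0.001, 0.765, 0.644, 0.003]
contact_force: [-0.1, -1.0, -0.2]
gripper_width: 0.0479
gripper_force: 0.0
```

Run:
```python
from ax import *
im,W=ax()
a=cv2.resize(im[110:200,230:320],None,fx=5,fy=5,interpolation=cv2.INTER_CUBIC)
b=cv2.resize(im[190:270,190:330],None,fx=2.4,fy=450/80,interpolation=cv2.INTER_CUBIC)
cv2.imwrite('pics/s7.png',np.hstack([a,b])[:,:,::-1]);o=robot.get_obs();print(o['time_s'],o['eef_pos'],o['contact_force'],o['gripper_force'])
```

```text
-0.11 18 n [-0.043 -0.031 -0.006] l [-0.017  0.001  0.012] rgb [91.5 86.5 80. ]
-0.095 39 n [-0.035 -0.014 -0.002] l [-0.017 -0.005  0.01 ] rgb [100.  94.  87.]
-0.08 22 n [-0.034  0.002  0.008] l [-0.015 -0.004  0.005] rgb [153.5 136.5 122. ]
-0.065 59 n [-0.04  -0.007  0.014] l [-0.017 -0.006  0.01 ] rgb [76. 70. 66.]
-0.05 25 n [-0.02   0.007  0.01 ] l [-0.016 -0.007  0.011] rgb [113. 107.  95.]
-0.035 40 n [-0.039 -0.001  0.01 ] l [-0.017 -0.003  0.018] rgb [112. 104.  96.]
-0.02 27 n [-0.006  0.007  0.012] l [-0.015 -0.007  0.006] rgb [119. 112. 100.]
-0.005 24 n [-0.032  0.005  0.012] l [-0.015 -0.007  0.007] rgb [114.  107.5  97.5]
0.01 32 n [-0.038  0.005  0.011] l [-0.018 -0.009  0.005] rgb [117.  110.   98.5]
0.025 27 n [-0.038  0.005  0.011] l [-0.016 -0.008  0.006] rgb [117. 110.  99.]
0.04 44 n [-0.034 -0.     0.013] l [-0.017 -0.008  0.018] rgb [111.5 103.5  95.5]
0.055 25 n [-0.009  0.007  0.011] l [-0.018 -0.008  0.012] rgb [115. 109.  97.]
0.07 32 n [-0.004  0.008  0.018] l [-0.016 -0.005  0.011] rgb [79.  69.5 61.5]
0.085 15 n [-0.037  0.001  0.007] l [-0.017 -0.008  0.006] rgb [105.  97.  89.]
0.1 14 n [-0.038  0.002  0.009] l [-0.017 -0.007  0.003] rgb [67.  51.5 39.5]
17.6833 [0.53718991 0.23973385 0.2157233 ] [ 0.66041409 -0.30925021 -1.09963477] 0.0
```

View pics/s7.png

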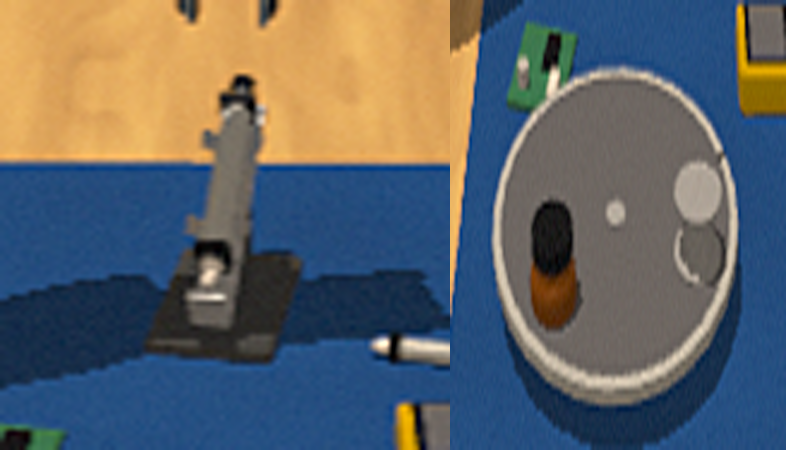

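The pump lies along the slope, nozzle (210,270) at the bottom. Barrel top is at n≈11–12 mm all along and the collars are at ±69 mm, so it's seated. The jar and spool are standing, and the fingers are clear. I'll let the arm settle, then hand in.

>>> {"api": "arm_command", "payload": {"deltas": [[[0,0,0,0,48],[0,0,0,0,48],[0,0,0,0,48],[0,0,0,0,48]]]}}

```text
time_s: 18.02
eef_pos: [0.5362, 0.2394, 0.2124]
eef_rot: [-0.0, 0.765, 0.644, -0.001]
contact_force: [0.2, -0.8, -0.6]
gripper_width: 0.0481
gripper_force: 0.0
```

```bash
python3 -c "
from plant import robot
print(robot.finish_job())"
```

```text
the job is handed in; nothing more can be done
None
```

I handed the job in at about 18 s: the pump lies released in both notches of the rest, nozzle end down, with the spool and flux jar standing on the turntable; no verdict was returned.

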